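Put three radio units back in their own trays

TASK

The three radio units stand in each other's trays. Put each one into the tray whose strip has as many brass coax sockets as the unit has on its top (round can: one, square box: two, finned block: three), setting one unit down on the round cork mat and letting go of it there to free its tray. Keep the units upright, set them down rather than dropping them, and finish with each standing flat in the middle of its own tray, the mug, the morse key and the roll of tape left where they are.

Things in the scene. Friction and masses are not known exactly. Their poses are not given: they have to be found in the camera images.
- can_mid (a point): Filter: bare aluminium round can, 46 mm diameter, 80 mm tall, plus one brass coax socket (14 mm across, 10 mm high) in the middle of its top. The point is at its axis half-way up the body (sockets not counted), 40 mm above its underside; z up. Loose, stands upright in a wrong tray at the start, about 0.25 to 0.55 kg.
- box_mid (a point): Antenna splitter: grey square metal box, 50 x 50 mm, 66 mm tall, plus two brass coax sockets (10 mm high) on its top; x and y square to its sides. The point is at its axis half-way up the body (sockets not counted), 33 mm above its underside; z up. Loose, stands upright in a wrong tray at the start, about 0.25 to 0.55 kg.
- block_mid (a point): Dummy load: black oblong block with upright fins on its long sides, 64 mm (its x) by 40 mm (its y), 56 mm tall, plus three brass coax sockets (10 mm high) in a row along x on its top. The 40 mm way is the one to grip. The point is at its axis half-way up the body (sockets not counted), 28 mm above its underside; z up. Loose, stands upright in a wrong tray at the start, about 0.25 to 0.55 kg.
- tray1_floor (a point): Fixed tray marked by one coax socket. Aluminium rim 100 mm square, 11 mm high; pocket 88 x 88 mm, its white floor 6 mm above the bench; takes any one unit. On its +x side a black strip, 32 mm wide, 11 mm high, with one coax socket (brass, 18 mm across, tops 21 mm above the bench) 66 mm from the pocket centre. The point is the centre of the pocket floor; x, y along its sides, z up.
- tray2_floor (a point): Fixed tray marked by two coax sockets. Aluminium rim 100 mm square, 11 mm high; pocket 88 x 88 mm, its white floor 6 mm above the bench; takes any one unit. On its +x side a black strip, 32 mm wide, 11 mm high, with two coax sockets (brass, 18 mm across, tops 21 mm above the bench) 66 mm from the pocket centre. The point is the centre of the pocket floor; x, y along its sides, z up.
- tray3_floor (a point): Fixed tray marked by three coax sockets. Aluminium rim 100 mm square, 11 mm high; pocket 88 x 88 mm, its white floor 6 mm above the bench; takes any one unit. On its +x side a black strip, 32 mm wide, 11 mm high, with three coax sockets (brass, 18 mm across, tops 21 mm above the bench) 66 mm from the pocket centre. The point is the centre of the pocket floor; x, y along its sides, z up.
- mat_top (a point): Free spot: fixed round cork mat, 110 mm diameter, 6 mm thick, empty at the start. The point is the centre of its top face, z up.
- mug: Bystander: white mug with a handle, 76 mm across, 85 mm tall, loose; origin at the centre of its underside. Leave alone.
- key: Bystander: morse key, dark base 90 x 70 mm, 42 mm tall, loose; origin at the centre of its underside. Leave alone.
- tape: Bystander: roll of black tape lying flat, 90 mm across, 20 mm tall, loose; origin at the centre of its underside. Leave alone.
Mind the look-alikes: they are no part of the job. Leave any blue or red look-alike of the part that bears tray3_floor alone.

How it is judged (in metres and radians):
On the way:
1. one of the units stands upright on the cork mat (its centre within 30 mm of the mat's centre), let go and at rest (((horizontal distance between can_mid and mat_top below 0.03 m and z of can_mid in the frame of mat_top between 0.036 and 0.044 m and angle between can_mid's own z axis and vertical below 0.08 rad and linear speed of can below 0.02 m/s and contact force between the fingers and can below 0.1 N) or (horizontal distance between box_mid and mat_top below 0.03 m and z of box_mid in the frame of mat_top between 0.029 and 0.037 m and angle between box_mid's own z axis and vertical below 0.08 rad and linear speed of box below 0.02 m/s and contact force between the fingers and box below 0.1 N) or (horizontal distance between block_mid and mat_top below 0.03 m and z of block_mid in the frame of mat_top between 0.024 and 0.032 m and angle between block_mid's own z axis and vertical below 0.08 rad and linear speed of block below 0.02 m/s and contact force between the fingers and block below 0.1 N))), for 0.2 s.
At the end, for the whole second after the job is handed in: Each unit at rest in its own tray (can: one socket, box: two, block: three), upright within 0.08 rad, its underside on the pocket floor within 4 mm, its centre within 15 mm of the pocket's centre (horizontal distance between can_mid and tray1_floor below 0.015 m and z of can_mid in the frame of tray1_floor between 0.036 and 0.044 m and angle between each of can_mid, box_mid, block_mid's own z axis and vertical below 0.08 rad and linear speed of each of can, box, block below 0.02 m/s and horizontal distance between box_mid and tray2_floor below 0.015 m and z of box_mid in the frame of tray2_floor between 0.029 and 0.037 m and horizontal distance between block_mid and tray3_floor below 0.015 m and z of block_mid in the frame of tray3_floor between 0.024 and 0.032 m); the robot touches nothing.
It fails at once if the mug is shifted by more than 30 mm (distance of mug from where it was at the start of the episode above 0.03 m).
It fails at once if the morse key is shifted by more than 30 mm (distance of key from where it was at the start of the episode above 0.03 m).
It fails at once if the roll of tape is shifted by more than 30 mm (distance of tape from where it was at the start of the episode above 0.03 m).
It fails at once if a unit is tipped by more than 0.5 rad (angle between any of can_mid, box_mid, block_mid's own z axis and vertical above 0.5 rad).
It fails at once if a unit is dropped (falls freely from more than about 25 mm) ((linear speed of can above 0.7 m/s and contact force between the fingers and can below 0.1 N) or (linear speed of box above 0.7 m/s and contact force between the fingers and box below 0.1 N) or (linear speed of block above 0.7 m/s and contact force between the fingers and block below 0.1 N)).
It also fails if it takes over 112 s, if anything falls off the work surface, if the arm or the gripper's body presses on something with over 40 N, if the wrist force passes 120 N, or if a joint passes its speed limit or range.

ROBOT

A 6-joint arm with a two-finger parallel gripper is mounted at the origin on the work surface. World frame = base frame: x ahead of the robot, y to its left, z up, the work surface at z = 0. Lengths are in m, angles in degrees, forces in N, time in s.
With the tool pointing down it reaches from about 0.4 to 0.825 m from the base axis. Payload 7 kg.
Tool frame: the origin (TCP) lies midway between the tips of the shut fingers; the grasp point (between the pads) lies 19 mm behind it (r.hold_point_z is the distance from the TCP to the grasp point, in m); x points along the fingers, y is the direction in which the jaws open and shut, and the axes are right-handed (so a half turn about x gives the same grasp; the last joint's range is limited). The gripper opens to 88 mm and grips with 3 to 60 N. Pads are 19 mm wide; open, the fingers measure 130 mm over their backs; the gripper's body (78 mm by 193 mm) begins 47 mm behind the grasp point.
Start: joints at [-46.92, 20.546, 0.682, 0, -70.136, -16.507], TCP at [0.302, -0.604, 0.227] pointing down, gripper open.
Joint ranges: [-176.03, 176.03], [-82.01, 121.73], [-58.28, 71.71], [-173.87, 95.51], [-174.79, -0.11], [-173.66, 173.66]. Speed limits (degrees/s): [136.94, 136.94, 172.46, 180, 180, 180].

INTERFACE

Orientations are given as [roll, pitch, yaw] about the fixed x, y, z axes, in that order (R = Rz(yaw) Ry(pitch) Rx(roll)).
In Python, from plant import r, viewer, order gives the robot as it stands. The module is installed in compiled form; this text tells all that it offers.
- The arm moves only by the shell command python3 -m creep 'ROWS' [FORCE]. ROWS is JSON, a list of rows, each an object of numbers: "ax", "ay", "az": the turn, a rotation vector about the tool's x, y, z in degrees; "tx", "ty", "tz": the shift along the tool's x, y, z in m; "fingers": the finger opening in m, from 0 to 0.0876. A call has 1 to 5 rows; each row is the pose to reach, as a shift and turn from the pose commanded when the call began, along the tool's axes at that moment; what a row does not reach only later rows make up. A row lasts 1/10 s, in which the tool goes at most 50 mm and 8.59 degrees, less where a joint would pass 70% of its speed; a pose out of reach is approached as far as the arm can. A call with a gripper value outside its range is refused whole. The fingers move at their own pace and stop on an object; FORCE is the grip in N (left out, the last holds). Time passes only in rows, so rows that repeat a pose let the fingers close. It gives the time, the measured TCP pose, the force and the opening at its end, in the units of the state.
- r.get_state(): the state, without advancing time (a new reading comes with each control period).
- viewer.capture(name): name is "scene" or "top"; returns a dict with "pixels" (420x560x3 uint8, blue, green, red), "depth" (420x560 float32, m along the optical axis (not along the pixel's ray), 0 where there is no reading), "fx", "fy", "cx", "cy" (pixels), "k1" (the pictures are not rectified: a ray, as slopes to the right and down, at radius r is drawn at 1 + k1 r^2 times it, then the intrinsics apply), "rvec" (rotation vector, rad) and "tvec" (3), from world to camera coordinates, as OpenCV has them. Camera axes: x right, y down, z forward; pixel columns grow to the right and rows downward; lengths in m; the calibration is good to about 2 mm. A picture is of the moment at which its call begins.
- order.close_job(): hands the job in, once; it reports no verdict.
The state is a dict: "time_s": time; "joints": joint angles; "qd": joint speeds; "joint_torque": joint torques, N m; "tcp_pos": TCP position; "eef_rot": TCP orientation; "contact_force": force on the tool from outside, world axes, zero at the start; "moment": the same for the moment, N m; "gripper_width": finger opening in m.
Only numpy, scipy, OpenCV 4.12 (cv2) and the standard library are available. Lean on these libraries where they do the work, as an engineer would, in place of code of your own. Each camera call takes 0.05 s, during which the arm holds its last target.

## Working session

There is one attempt and no reset: what is moved stays moved. The work goes in short steps, Python scripts to look and compute and a shell command to move; the robot and the scene stay as the last step left them, time stands still between calls to the robot, and variables do not carry over. Pictures are saved under pics/ and viewed, and the job is handed in when it is done.

```bash
mkdir -p pics; cat > h.py <<'E'
import numpy as np, cv2
from plant import r, viewer, order
def cap(n,save=None):
    d=viewer.capture(n)
    if save: cv2.imwrite('pics/'+save,d['pixels'])
    return d
def pix2plane(d,u,v,z):
    x=(u-d['cx'])/d['fx']; y=(v-d['cy'])/d['fy']
    a,b=x,y
    for _ in range(20):
        k=1+d['k1']*(a*a+b*b); a,b=x/k,y/k
    R=cv2.Rodrigues(np.array(d['rvec'],float))[0]; t=np.array(d['tvec'],float).ravel()
    c=-R.T@t; ray=R.T@np.array([a,b,1.0])
    return c+ray*(z-c[2])/ray[2]
def cloud(d):
    v,u=np.mgrid[0:420,0:560]
    x=(u-d['cx'])/d['fx']; y=(v-d['cy'])/d['fy']; a,b=x,y
    for _ in range(20):
        k=1+d['k1']*(a*a+b*b); a,b=x/k,y/k
    P=np.stack([a,b,np.ones_like(a)],-1)*d['depth'][...,None]
    R=cv2.Rodrigues(np.array(d['rvec'],float))[0]; t=np.array(d['tvec'],float).ravel()
    return (P-t)@R
E
python3 - <<'E'
from h import *
for n in('scene','top'):
    d=cap(n,n+'0.png'); R=cv2.Rodrigues(np.array(d['rvec'],float))[0]
    print(n,d['fx'],d['k1'],-R.T@np.array(d['tvec']).ravel(),R[2])
    np.savez(n+'0.npz',**d)
s=r.get_state();print(s,r.hold_point_z)
E
```

```text
scene 508.7444873441792 -0.052681174577103966 [1.20680389 0.79895233 0.99916778] [-0.48273414 -0.54470515 -0.68575801]
top 523.1559261926436 0.01546344037749461 [0.47172804 0.08285667 1.38581839] [ 0.04949614 -0.02200012 -0.99853199]
{'time_s': 0.1, 'joints': array([-4.69190154e+01,  2.05879497e+01,  6.38070173e-01, -1.66981878e-02,
       -7.01360692e+01, -1.65070892e+01]), 'qd': array([ 0.09961602, -0.03542315,  0.13422813, -0.00167519,  0.06665982,
        0.03163649]), 'joint_torque': array([-1.54279973e-03, -5.84164238e+01,  2.93752491e+01,  7.01572761e+00,
        1.01433191e-02, -7.33658680e-05]), 'tcp_pos': array([ 0.30173311, -0.60330889,  0.22570543]), 'eef_rot': array([ 96.15773713,  89.91262904, 122.72594688]), 'contact_force': array([-0.05063134,  1.01098893,  0.10930787]), 'moment': array([ 0.00127553, -0.02087668, -0.04736685]), 'gripper_width': 0.08770749718581416} 0.0188
```

View pics/scene0.png

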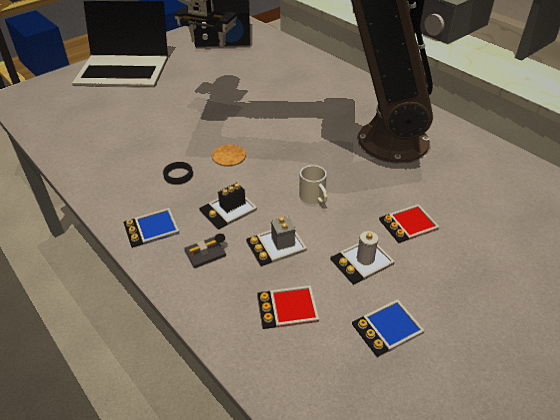

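View pics/top0.png

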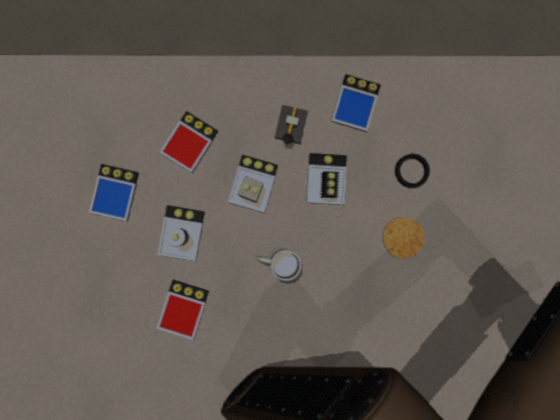

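```bash
python3 - <<'E'
import cv2
a=cv2.imread('pics/top0.png')
cv2.imwrite('pics/crop0.png',cv2.resize(a[135:275,140:360],None,fx=3.6,fy=3.6,interpolation=cv2.INTER_CUBIC))
for p in [(165,245),(190,250),(205,265),(160,313),(195,325),(180,200),(178,236),(186,251),(404,238),(170,215),(165,300),(118,195)]:
    print(p,a[p[1],p[0]] if p[1]<420 else 0)
E
```

```text
(165, 245) [145 136 130]
(190, 250) [146 135 131]
(205, 265) [ 98 106 114]
(160, 313) [105 109 115]
(195, 325) [ 96  91 133]
(180, 200) [ 99 106 115]
(178, 236) [ 94 106 105]
(186, 251) [129 129 128]
(404, 238) [ 47  91 128]
(170, 215) [28 30 30]
(165, 300) [123 122 121]
(118, 195) [135  65  25]
```

View pics/crop0.png

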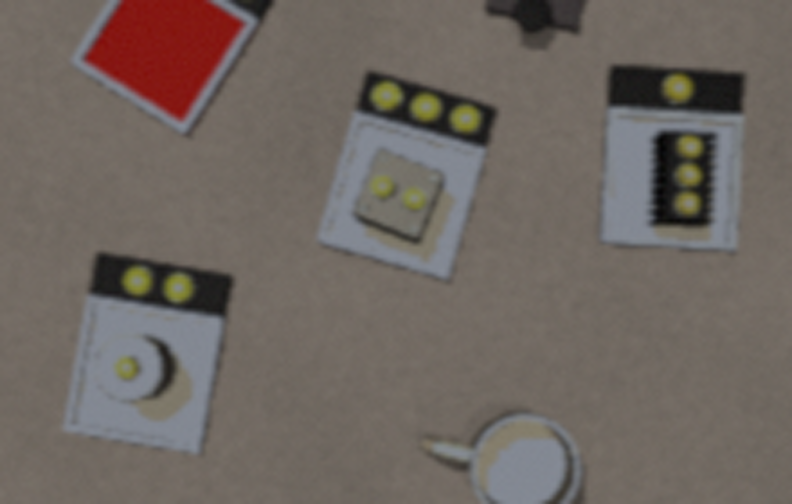

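```bash
cat > m.py <<'E'
from h import *
def trays(d,n):
    I=cv2.resize(d['pixels'],None,fx=4,fy=4,interpolation=cv2.INTER_CUBIC).astype(int)
    B,G,R=I[...,0],I[...,1],I[...,2]
    m=((B>R+2)&(B>90)|(I.max(-1)<55)|(R>B+45)).astype(np.uint8)*255
    cs,_=cv2.findContours(m,cv2.RETR_EXTERNAL,cv2.CHAIN_APPROX_NONE)
    for c in cs:
        if cv2.contourArea(c)<14000 or cv2.contourArea(c)>60000: continue
        P=np.array([pix2plane(d,(q[0]+.5)/4-.5,(q[1]+.5)/4-.5,.011)[:2] for q in c[:,0]],np.float32)
        rc=cv2.minAreaRect(P*1000)
        print(n,'px',(c[:,0].mean(0)/4).round(),'rect',np.round(rc[0],1),np.round(rc[1],1),round(rc[2],1))
def brass(d,z,box):
    x0,y0,x1,y1=box
    I=cv2.resize(d['pixels'],None,fx=4,fy=4,interpolation=cv2.INTER_CUBIC).astype(int)
    m=((I[...,2]>I[...,0]+45)&(I[...,1]>I[...,0]+40)).astype(np.uint8); k=np.zeros_like(m);k[4*y0:4*y1,4*x0:4*x1]=1;m*=k
    n,_,st,ce=cv2.connectedComponentsWithStats(m)
    for i in range(1,n):
        if st[i,4]>60:
            u,v=(ce[i]+.5)/4-.5; print('  brass px',round(u,1),round(v,1),st[i,4],np.round(pix2plane(d,u,v,z)*1000,1))
E
python3 - <<'E'
from m import *
d=dict(np.load('top0.npz'))
trays(d,'top')
print('strips');brass(d,.021,(140,150,360,215))
print('can');brass(d,.096,(165,225,200,255))
print('box');brass(d,.082,(236,175,270,205))
print('block');brass(d,.072,(315,170,345,200))
I=d['pixels'].astype(int); m=((I[...,2]>I[...,0]+40)).astype(np.uint8); m[:,:375]=0;m[:205]=0;m[275:]=0;m[:,440:]=0
c=max(cv2.findContours(m,0,1)[0],key=cv2.contourArea); (e,ax,a)=cv2.fitEllipse(c); print('mat',e,ax,pix2plane(d,*e,.006))
E
```

```text
top px [181. 315.] rect [264.  286.1] [101.2 100.6] 72.3
top px [404. 238.] rect [ 462.8 -298.8] [108.6 107.9] 89.7
top px [180. 239.] rect [462.4 289.5] [101.5 101. ] 79.8
top px [112. 198.] rect [570.  465.6] [100.9 100.8] 76.6
top px [252. 189.] rect [592.2 102.3] [101.2 101.4] 73.6
top px [326. 185.] rect [603.4 -96. ] [100.2 101.2] 86.3
top px [412. 171.] rect [ 639.1 -324.4] [88.3 91.7] 26.3
top px [186. 146.] rect [705.6 275.3] [101.  101.4] 57.6
top px [355. 107.] rect [ 807.6 -172.6] [98.6 99.7] 72.8
strips
  brass px 328.2 158.8 578 [ 669.5 -100.9   21. ]
  brass px 247.0 161.1 525 [663.9 112.5  21. ]
  brass px 257.9 164.3 561 [655.4  83.9  21. ]
  brass px 268.9 167.5 540 [646.9  55.1  21. ]
  brass px 331.3 175.2 353 [ 626.2 -108.7   21. ]
  brass px 331.3 183.1 321 [ 605.2 -108.5   21. ]
  brass px 245.9 186.4 256 [597.4 115.7  21. ]
  brass px 254.4 190.1 226 [587.6  93.3  21. ]
  brass px 330.8 190.9 303 [ 584.9 -106.8   21. ]
  brass px 177.6 212.0 447 [531.2 293.2  21. ]
  brass px 189.0 212.9 268 [528.7 263.6  21. ]
can
  brass px 175.1 237.1 203 [466.4 287.6  96. ]
box
  brass px 245.9 186.4 256 [591.7 114.2  82. ]
  brass px 254.4 190.1 226 [582.4  92.8  82. ]
block
  brass px 331.3 175.2 353 [ 620.4 -101.5   72. ]
  brass px 331.3 183.1 321 [ 600.2 -101.4   72. ]
  brass px 330.8 190.9 303 [580.6 -99.8  72. ]
mat (403.3237609863281, 237.19158935546875) (40.313228607177734, 40.819705963134766) [ 0.46243936 -0.29997583  0.006     ]
```

```bash
cat >> h.py <<'E'
from scipy.spatial.transform import Rotation as Ro
def pose():
    s=r.get_state(); return s, np.array(s['tcp_pos']), Ro.from_euler('xyz',s['eef_rot'],degrees=True).as_matrix()
def to(x,y,z,yaw):
    """shift & turn to reach tcp (x,y,z) m with tool y-axis at world heading yaw deg (mod 180), tool x down"""
    s,p,R=pose()
    sh=R.T@(np.array([x,y,z])-p)
    best=[]
    for k in (0,180):
        a=np.radians(yaw+k); ty=np.array([np.cos(a),np.sin(a),0]); tx=np.array([0,0,-1.]); T=np.stack([tx,ty,np.cross(tx,ty)],1)
        best.append(np.degrees(Ro.from_matrix(R.T@T).as_rotvec()))
    print('tcp',p.round(4),'yheading',round(float(np.degrees(np.arctan2(R[1,1],R[0,1]))),1),'w',round(float(s['gripper_width']),4),'t',s['time_s'],'q6',round(float(s['joints'][5]),1),'q1',round(float(s['joints'][0]),1))
    print('shift',sh.round(4),'turns',best[0].round(2),'|',best[1].round(2))
E
python3 - <<'E'
from m import *
for n in ('top','scene'):
    d=dict(np.load(n+'0.npz')); P=cloud(d)
    for nm,x,y,z in (('can',462,289,86),('box',587,103,72),('block',600,-101,62)):
        m=(np.hypot(P[...,0]-x/1e3,P[...,1]-y/1e3)<.06)&(d['depth']>0)
        t=m&(abs(P[...,2]-z/1e3)<.005)
        Q=P[t]*1000
        rc=cv2.minAreaRect(Q[:,:2].astype(np.float32))
        print(n,nm,t.sum(),np.median(Q,0).round(1),'rect',np.round(rc[0],1),np.round(rc[1],1),round(rc[2],1))
to(.6,-.101,.2,87)
print(pose()[2].round(3))
E
```

```text
top can 230 [466.6 289.2  85.5] rect [467.2 289. ] [45.1 43.3] 44.2
top box 308 [586.2 101.6  71.4] rect [587.6 102.2] [49.9 49.9] 67.8
top block 237 [598.8 -99.   61.6] rect [ 600.2 -102.2] [39.6 63.7] 85.6
scene can 182 [474.8 295.8  84.8] rect [470.4 292.6] [46.3 44.4] 71.4
scene box 239 [594.7 109.9  71.1] rect [591.4 107.4] [53.5 50.5] 66.0
scene block 165 [606.5 -90.4  61.3] rect [603.6 -97.5] [44.2 67.8] 85.6
tcp [ 0.3017 -0.6033  0.2257] yheading 116.6 w 0.0877 t 0.1 q6 -16.5 q1 -46.9
shift [0.0261 0.3158 0.4914] turns [29.57 -0.03 -0.08] | [-1.5043e+02  1.1000e-01 -4.0000e-02]
[[-0.001 -0.447  0.894]
 [ 0.001  0.894  0.447]
 [-1.     0.002 -0.   ]]
```

```bash
python3 -m creep '[{"ty":0.027,"tz":0.042,"ax":3},{"ty":0.054,"tz":0.084,"ax":6},{"ty":0.081,"tz":0.126,"ax":9},{"ty":0.108,"tz":0.168,"ax":12},{"ty":0.135,"tz":0.21,"ax":15,"fingers":0.0876}]' 40; python3 -c "
from h import *; to(.6,-.1015,.2,86.5)"
```

```text
tcp [ 0.3017 -0.6033  0.2257] yheading 116.6 w 0.0877 t 0.1 q6 -16.5 q1 -46.9
shift [0.0261 0.3154 0.4912] turns [ 3.007e+01 -3.000e-02 -8.000e-02] | [-1.4993e+02  1.1000e-01 -4.0000e-02]invalid input
```

```bash
python3 -m creep '[{"ax":3,"ay":0,"az":0,"tx":0,"ty":0.027,"tz":0.042,"fingers":0.087},{"ax":6,"ay":0,"az":0,"tx":0,"ty":0.054,"tz":0.084,"fingers":0.087},{"ax":9,"ay":0,"az":0,"tx":0,"ty":0.081,"tz":0.126,"fingers":0.087},{"ax":12,"ay":0,"az":0,"tx":0,"ty":0.108,"tz":0.168,"fingers":0.087},{"ax":15,"ay":0,"az":0,"tx":0,"ty":0.135,"tz":0.21,"fingers":0.087}]' 40; python3 -c "
from h import *; to(.6,-.1015,.2,86.5)"
```

```text
time_s: 0.6
tcp_pos: [0.4298, -0.3871, 0.2263]
eef_rot: [131.9, 90.0, 143.4]
contact_force: [1.8, -0.4, -0.6]
gripper_width: 0.0871
tcp [ 0.4298 -0.3871  0.2263] yheading 101.4 w 0.0871 t 0.6 q6 -55.9 q1 -22.6
shift [0.0263 0.2462 0.2234] turns [14.93 -0.02 -0.02] | [-1.6507e+02  2.0000e-02 -3.0000e-02]
```

```bash
python3 -m creep '[{"ax":3,"ay":0,"az":0,"tx":0,"ty":0.035,"tz":0.032,"fingers":0.087},{"ax":6,"ay":0,"az":0,"tx":0,"ty":0.07,"tz":0.064,"fingers":0.087},{"ax":9,"ay":0,"az":0,"tx":0,"ty":0.105,"tz":0.096,"fingers":0.087},{"ax":12,"ay":0,"az":0,"tx":0,"ty":0.14,"tz":0.128,"fingers":0.087},{"ax":15,"ay":0,"az":0,"tx":0,"ty":0.175,"tz":0.16,"fingers":0.087}]' 40;  python3 -c "
from h import *; to(.6,-.1015,.15,86.5)"
```

```text
time_s: 1.1
tcp_pos: [0.5515, -0.1835, 0.2265]
eef_rot: [161.1, 90.0, 157.5]
contact_force: [1.8, -1.0, 0.6]
gripper_width: 0.0872
tcp [ 0.5515 -0.1835  0.2265] yheading 86.5 w 0.0872 t 1.1 q6 -94.4 q1 0.9
shift [0.0765 0.0849 0.0434] turns [-0.04 -0.01 -0.  ] | [ 1.7996e+02 -1.0000e-02  2.0000e-02]
```

```bash
python3 -m creep '[{"ax":0,"ay":0,"az":0,"tx":0.03,"ty":0.035,"tz":0.018,"fingers":0.087},{"ax":0,"ay":0,"az":0,"tx":0.06,"ty":0.07,"tz":0.036,"fingers":0.087},{"ax":0,"ay":0,"az":0,"tx":0.076,"ty":0.079,"tz":0.042,"fingers":0.087},{"ax":0,"ay":0,"az":0,"tx":0.076,"ty":0.079,"tz":0.042,"fingers":0.087},{"ax":0,"ay":0,"az":0,"tx":0.076,"ty":0.079,"tz":0.042,"fingers":0.087}]' 40;  python3 -c "
from h import *; to(.6,-.1015,.026,86.5)"
```

```text
time_s: 1.6
tcp_pos: [0.5974, -0.1092, 0.1503]
eef_rot: [-158.3, 89.9, -161.6]
contact_force: [0.2, -1.0, 0.8]
gripper_width: 0.0873
tcp [ 0.5974 -0.1092  0.1503] yheading 86.6 w 0.0873 t 1.6 q6 -101.5 q1 8.1
shift [0.1243 0.0079 0.0023] turns [ 0.12 -0.08  0.03] | [-1.7988e+02 -5.0000e-02 -1.2000e-01]
```

```bash
python3 -m creep '[{"ax":0,"ay":0,"az":0,"tx":0.03,"ty":0.008,"tz":0.002,"fingers":0.087},{"ax":0,"ay":0,"az":0,"tx":0.06,"ty":0.008,"tz":0.002,"fingers":0.087},{"ax":0,"ay":0,"az":0,"tx":0.09,"ty":0.008,"tz":0.002,"fingers":0.087},{"ax":0,"ay":0,"az":0,"tx":0.11,"ty":0.008,"tz":0.002,"fingers":0.087},{"ax":0,"ay":0,"az":0,"tx":0.124,"ty":0.008,"tz":0.002,"fingers":0.087}]' 40;  python3 -m creep '[{"ax":0,"ay":0,"az":0,"tx":0,"ty":0,"tz":0,"fingers":0.087},{"ax":0,"ay":0,"az":0,"tx":0,"ty":0,"tz":0,"fingers":0.06}]' 40; python3 -c "
from h import *; to(.6,-.1015,.026,86.5)
d=cap('scene','s1.png')"
```

```text
time_s: 2.1
tcp_pos: [0.5999, -0.1024, 0.0264]
eef_rot: [-1.7, 90.0, -5.2]
contact_force: [0.1, 1.0, -0.5]
gripper_width: 0.087
time_s: 2.3
tcp_pos: [0.6008, -0.1018, 0.0277]
eef_rot: [-2.1, 89.9, -5.6]
contact_force: [-0.1, 0.2, 1.3]
gripper_width: 0.0834
tcp [ 0.6008 -0.1018  0.0277] yheading 86.6 w 0.0834 t 2.3 q6 -102.2 q1 8.7
shift [ 0.0017  0.0002 -0.0008] turns [0.05 0.08 0.  ] | [-1.7995e+02 -0.0000e+00  1.3000e-01]
```

View pics/s1.png

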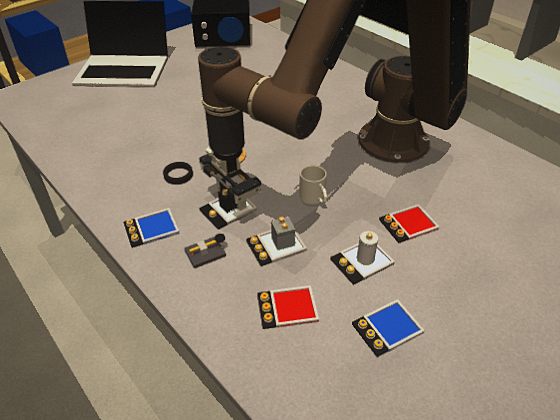

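The gripper stands over the black block at about (230,195), clear of everything else. Closing.

```bash
for i in 1 2; do python3 -m creep '[{"ax":0,"ay":0,"az":0,"tx":0,"ty":0,"tz":0,"fingers":0.03},{"ax":0,"ay":0,"az":0,"tx":0,"ty":0,"tz":0,"fingers":0.03},{"ax":0,"ay":0,"az":0,"tx":0,"ty":0,"tz":0,"fingers":0.03},{"ax":0,"ay":0,"az":0,"tx":0,"ty":0,"tz":0,"fingers":0.03},{"ax":0,"ay":0,"az":0,"tx":0,"ty":0,"tz":0,"fingers":0.03}]' 40; done
```

```text
time_s: 2.85
tcp_pos: [0.6003, -0.101, 0.0267]
eef_rot: [26.4, 90.0, 23.0]
contact_force: [-0.0, 4.5, 1.2]
gripper_width: 0.0406
time_s: 3.35
tcp_pos: [0.6004, -0.101, 0.0267]
eef_rot: [23.1, 90.0, 19.7]
contact_force: [-0.3, 3.1, 2.9]
gripper_width: 0.0394
```

```bash
python3 -m creep '[{"ax":0,"ay":0,"az":0,"tx":-0.01,"ty":0,"tz":0,"fingers":0.03},{"ax":0,"ay":0,"az":0,"tx":-0.03,"ty":0,"tz":0,"fingers":0.03},{"ax":0,"ay":0,"az":0,"tx":-0.05,"ty":0,"tz":0,"fingers":0.03},{"ax":0,"ay":0,"az":0,"tx":-0.07,"ty":0,"tz":0,"fingers":0.03},{"ax":0,"ay":0,"az":0,"tx":-0.08,"ty":0,"tz":0,"fingers":0.03}]' 40;  python3 -c "
from h import *; to(.4625,-.299,.1067,86.5)"
```

```text
time_s: 3.85
tcp_pos: [0.6001, -0.1016, 0.1081]
eef_rot: [-8.4, 90.0, -11.9]
contact_force: [0.1, -1.0, -5.1]
gripper_width: 0.0397
tcp [ 0.6001 -0.1016  0.1081] yheading 86.6 w 0.0397 t 3.85 q6 -102.2 q1 8.8
shift [ 0.0013 -0.2053 -0.1255] turns [0.06 0.04 0.01] | [-1.7994e+02 -1.0000e-02  6.0000e-02]
```

```bash
python3 -m creep '[{"ax":0,"ay":0,"az":0,"tx":0,"ty":-0.015,"tz":-0.01,"fingers":0.03},{"ax":0,"ay":0,"az":0,"tx":0,"ty":-0.04,"tz":-0.025,"fingers":0.03},{"ax":0,"ay":0,"az":0,"tx":0,"ty":-0.07,"tz":-0.043,"fingers":0.03},{"ax":0,"ay":0,"az":0,"tx":0,"ty":-0.1,"tz":-0.061,"fingers":0.03},{"ax":0,"ay":0,"az":0,"tx":0,"ty":-0.13,"tz":-0.08,"fingers":0.03}]' 40; python3 -m creep '[{"ax":0,"ay":0,"az":0,"tx":0,"ty":-0.03,"tz":-0.018,"fingers":0.03},{"ax":0,"ay":0,"az":0,"tx":0,"ty":-0.055,"tz":-0.034,"fingers":0.03},{"ax":0,"ay":0,"az":0,"tx":0,"ty":-0.07,"tz":-0.042,"fingers":0.03},{"ax":0,"ay":0,"az":0,"tx":0,"ty":-0.075,"tz":-0.045,"fingers":0.03},{"ax":0,"ay":0,"az":0,"tx":0,"ty":-0.075,"tz":-0.045,"fingers":0.03}]' 40;  python3 -c "
from h import *; to(.4625,-.299,.028,86.5)"
```

```text
time_s: 4.35
tcp_pos: [0.5102, -0.2274, 0.1056]
eef_rot: [173.6, 89.9, 170.2]
contact_force: [0.5, 0.3, -4.2]
gripper_width: 0.0396
time_s: 4.85
tcp_pos: [0.4617, -0.299, 0.1059]
eef_rot: [163.7, 89.9, 160.2]
contact_force: [0.7, -0.1, -4.0]
gripper_width: 0.0398
tcp [ 0.4617 -0.299   0.1059] yheading 86.5 w 0.0398 t 4.85 q6 -81.0 q1 -12.5
shift [ 0.0779 -0.      0.0009] turns [-0.04 -0.09 -0.03] | [ 1.7996e+02 -4.0000e-02  1.4000e-01]
```

```bash
python3 -m creep '[{"ax":0,"ay":0,"az":0,"tx":0.02,"ty":0,"tz":0,"fingers":0.03},{"ax":0,"ay":0,"az":0,"tx":0.045,"ty":0,"tz":0,"fingers":0.03},{"ax":0,"ay":0,"az":0,"tx":0.062,"ty":0,"tz":0,"fingers":0.03},{"ax":0,"ay":0,"az":0,"tx":0.072,"ty":0,"tz":0,"fingers":0.03},{"ax":0,"ay":0,"az":0,"tx":0.075,"ty":0,"tz":0,"fingers":0.03}]' 40; python3 -m creep '[{"ax":0,"ay":0,"az":0,"tx":0.002,"ty":0,"tz":0,"fingers":0.03},{"ax":0,"ay":0,"az":0,"tx":0.004,"ty":0,"tz":0,"fingers":0.03},{"ax":0,"ay":0,"az":0,"tx":0.004,"ty":0,"tz":0,"fingers":0.03}]' 40;
```

```text
time_s: 5.35
tcp_pos: [0.4627, -0.2977, 0.0304]
eef_rot: [168.8, 89.9, 165.4]
contact_force: [-0.3, 0.0, -5.4]
gripper_width: 0.0401
time_s: 5.65
tcp_pos: [0.4635, -0.2984, 0.028]
eef_rot: [-11.8, 89.9, -15.2]
contact_force: [-0.1, 1.2, -4.7]
gripper_width: 0.0396
```

```bash
python3 -m creep '[{"ax":0,"ay":0,"az":0,"tx":0.001,"ty":0,"tz":0,"fingers":0.03},{"ax":0,"ay":0,"az":0,"tx":0.002,"ty":0,"tz":0,"fingers":0.03},{"ax":0,"ay":0,"az":0,"tx":0.002,"ty":0,"tz":0,"fingers":0.03}]' 40;
```

```text
time_s: 5.95
tcp_pos: [0.4635, -0.2985, 0.0267]
eef_rot: [-18.8, 89.9, -22.3]
contact_force: [-1.1, 2.9, 5.0]
gripper_width: 0.0395
```

Contact with the mat. Opening and retreating.

```bash
for i in 1 2; do python3 -m creep '[{"ax":0,"ay":0,"az":0,"tx":0,"ty":0,"tz":0,"fingers":0.087},{"ax":0,"ay":0,"az":0,"tx":0,"ty":0,"tz":0,"fingers":0.087},{"ax":0,"ay":0,"az":0,"tx":0,"ty":0,"tz":0,"fingers":0.087},{"ax":0,"ay":0,"az":0,"tx":0,"ty":0,"tz":0,"fingers":0.087}]' 40; done; python3 -m creep '[{"ax":0,"ay":0,"az":0,"tx":-0.02,"ty":0,"tz":0,"fingers":0.087},{"ax":0,"ay":0,"az":0,"tx":-0.05,"ty":0,"tz":0,"fingers":0.087},{"ax":0,"ay":0,"az":0,"tx":-0.09,"ty":0,"tz":0,"fingers":0.087},{"ax":0,"ay":0,"az":0,"tx":-0.13,"ty":0,"tz":0,"fingers":0.087},{"ax":0,"ay":0,"az":0,"tx":-0.15,"ty":0,"tz":0,"fingers":0.087}]' 40; python3 -c "
from h import *; cap('top','t2.png');to(.467,.289,.18,80)"
```

```text
time_s: 6.35
tcp_pos: [0.4633, -0.2985, 0.0257]
eef_rot: [-15.3, 90.0, -18.7]
contact_force: [0.1, -0.2, 0.5]
gripper_width: 0.0664
time_s: 6.75
tcp_pos: [0.4631, -0.2984, 0.0255]
eef_rot: [166.9, 90.0, 163.4]
contact_force: [0.1, 0.8, -0.2]
gripper_width: 0.0869
time_s: 7.25
tcp_pos: [0.4643, -0.299, 0.1794]
eef_rot: [-19.2, 89.7, -22.6]
contact_force: [0.8, -0.8, 0.2]
gripper_width: 0.0874
tcp [ 0.4654 -0.2995  0.1816] yheading 86.6 w 0.0867 t 7.3 q6 -81.0 q1 -12.4
shift [-2.000e-04  5.876e-01 -3.310e-02] turns [6.62 0.43 0.13] | [-173.38   -0.19    0.66]
```

View pics/t2.png

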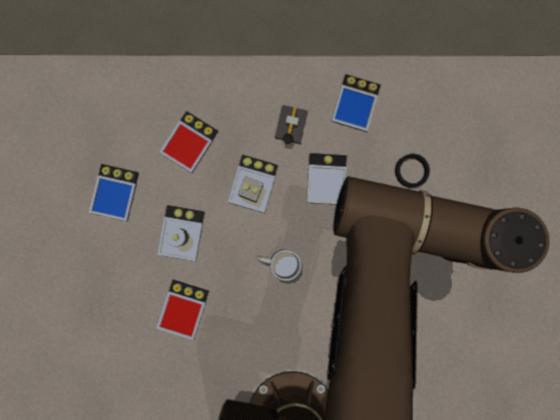

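```bash
for i in 1 2; do python3 -m creep '[{"ax":0,"ay":0,"az":0,"tx":0,"ty":0.045,"tz":-0.002,"fingers":0.087},{"ax":0,"ay":0,"az":0,"tx":0,"ty":0.09,"tz":-0.005,"fingers":0.087},{"ax":0,"ay":0,"az":0,"tx":0,"ty":0.135,"tz":-0.008,"fingers":0.087},{"ax":0,"ay":0,"az":0,"tx":0,"ty":0.18,"tz":-0.01,"fingers":0.087},{"ax":0,"ay":0,"az":0,"tx":0,"ty":0.225,"tz":-0.013,"fingers":0.087}]' 40; done;  python3 -c "
from h import *; to(.467,.289,.18,86.5)"
```

```text
time_s: 7.8
tcp_pos: [0.4632, -0.0714, 0.1755]
eef_rot: [22.7, 90.0, 19.2]
contact_force: [1.5, 0.9, -0.2]
gripper_width: 0.0871
time_s: 8.3
tcp_pos: [0.4636, 0.1542, 0.1756]
eef_rot: [43.3, 90.0, 39.9]
contact_force: [0.7, 0.2, -0.1]
gripper_width: 0.0869
tcp [0.4636 0.1542 0.1756] yheading 86.6 w 0.0869 t 8.3 q6 -134.9 q1 41.5
shift [-0.0044  0.1348 -0.0046] turns [ 0.09  0.01 -0.01] | [-1.7991e+02  2.0000e-02  2.0000e-02]
```

```bash
python3 -m creep '[{"ax":0,"ay":0,"az":0,"tx":0,"ty":0.045,"tz":-0.001,"fingers":0.087},{"ax":0,"ay":0,"az":0,"tx":0,"ty":0.09,"tz":-0.003,"fingers":0.087},{"ax":0,"ay":0,"az":0,"tx":0,"ty":0.125,"tz":-0.005,"fingers":0.087},{"ax":0,"ay":0,"az":0,"tx":0,"ty":0.133,"tz":-0.005,"fingers":0.087},{"ax":0,"ay":0,"az":0,"tx":0,"ty":0.133,"tz":-0.005,"fingers":0.087}]' 40;  python3 -c "
from h import *; cap('scene','s3.png');to(.467,.289,.042,86.5)"
```

```text
time_s: 8.8
tcp_pos: [0.4666, 0.2864, 0.1749]
eef_rot: [-128.3, 89.9, -131.6]
contact_force: [-0.4, -0.4, -0.4]
gripper_width: 0.0872
tcp [0.4666 0.2852 0.1749] yheading 86.6 w 0.087 t 8.85 q6 -145.3 q1 52.0
shift [0.1329 0.0039 0.0003] turns [ 0.12 -0.05  0.06] | [-1.7988e+02 -9.0000e-02 -8.0000e-02]
```

View pics/s3.png

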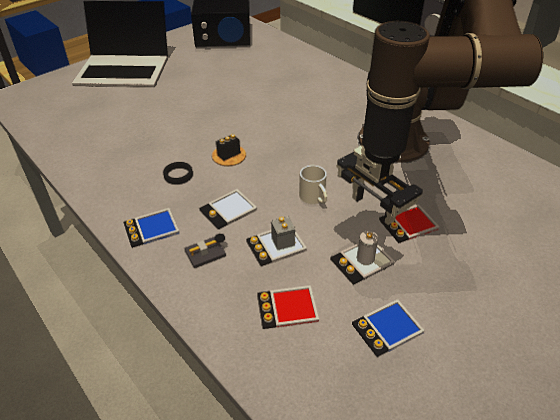

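The block stands upright in the middle of the mat at (228,147), and the gripper is above the can at (367,248). Descending.

```bash
python3 -m creep '[{"ax":0,"ay":0,"az":0,"tx":0.03,"ty":0.003,"tz":0,"fingers":0.087},{"ax":0,"ay":0,"az":0,"tx":0.06,"ty":0.003,"tz":0,"fingers":0.087},{"ax":0,"ay":0,"az":0,"tx":0.09,"ty":0.003,"tz":0,"fingers":0.087},{"ax":0,"ay":0,"az":0,"tx":0.12,"ty":0.003,"tz":0,"fingers":0.087},{"ax":0,"ay":0,"az":0,"tx":0.132,"ty":0.003,"tz":0,"fingers":0.087}]' 40;  for i in 1 2; do python3 -m creep '[{"ax":0,"ay":0,"az":0,"tx":0,"ty":0,"tz":0,"fingers":0.035},{"ax":0,"ay":0,"az":0,"tx":0,"ty":0,"tz":0,"fingers":0.035},{"ax":0,"ay":0,"az":0,"tx":0,"ty":0,"tz":0,"fingers":0.035},{"ax":0,"ay":0,"az":0,"tx":0,"ty":0,"tz":0,"fingers":0.035}]' 40; done
```

```text
time_s: 9.35
tcp_pos: [0.466, 0.2856, 0.0413]
eef_rot: [-131.4, 89.8, -134.9]
contact_force: [-0.9, 0.2, -0.0]
gripper_width: 0.087
time_s: 9.75
tcp_pos: [0.4678, 0.289, 0.045]
eef_rot: [52.9, 89.9, 49.5]
contact_force: [0.8, -0.3, -0.6]
gripper_width: 0.0604
time_s: 10.15
tcp_pos: [0.4677, 0.2892, 0.0443]
eef_rot: [47.6, 89.9, 44.2]
contact_force: [-0.6, 3.1, 5.8]
gripper_width: 0.0452
```

```bash
python3 -m creep '[{"ax":0,"ay":0,"az":0,"tx":0,"ty":0,"tz":0,"fingers":0.035},{"ax":0,"ay":0,"az":0,"tx":0,"ty":0,"tz":0,"fingers":0.035},{"ax":0,"ay":0,"az":0,"tx":0,"ty":0,"tz":0,"fingers":0.035}]' 40; python3 -c "
from h import *; to(.6034,-.096,.042,86.5)"; python3 -m creep '[{"ax":0,"ay":0,"az":0,"tx":-0.01,"ty":0,"tz":0,"fingers":0.035},{"ax":0,"ay":0,"az":0,"tx":-0.035,"ty":0,"tz":0,"fingers":0.035},{"ax":0,"ay":0,"az":0,"tx":-0.065,"ty":0,"tz":0,"fingers":0.035},{"ax":0,"ay":0,"az":0,"tx":-0.09,"ty":0,"tz":0,"fingers":0.035},{"ax":0,"ay":0,"az":0,"tx":-0.1,"ty":0,"tz":0,"fingers":0.035}]' 40;  python3 -c "
from h import *; to(.6034,-.096,.144,86.5)"
```

```text
time_s: 10.45
tcp_pos: [0.4677, 0.2892, 0.0443]
eef_rot: [47.9, 89.9, 44.6]
contact_force: [-0.2, 1.0, 6.7]
gripper_width: 0.0454
tcp [0.4677 0.2892 0.0443] yheading 86.6 w 0.0454 t 10.45 q6 -145.6 q1 52.2
shift [ 0.002  -0.3764  0.1583] turns [ 0.1   0.06 -0.07] | [-1.799e+02  1.100e-01  1.000e-01]
time_s: 10.95
tcp_pos: [0.4675, 0.2886, 0.1459]
eef_rot: [50.6, 89.9, 47.2]
contact_force: [-0.6, 0.2, -3.2]
gripper_width: 0.0453
tcp [0.4675 0.2886 0.1459] yheading 86.6 w 0.0453 t 10.95 q6 -145.6 q1 52.1
shift [ 0.0015 -0.3758  0.1586] turns [ 0.07  0.08 -0.1 ] | [-1.7993e+02  1.5000e-01  1.3000e-01]
```

```bash
python3 -m creep '[{"ax":0,"ay":0,"az":0,"tx":0,"ty":-0.015,"tz":0.006,"fingers":0.035},{"ax":0,"ay":0,"az":0,"tx":0,"ty":-0.045,"tz":0.019,"fingers":0.035},{"ax":0,"ay":0,"az":0,"tx":0,"ty":-0.08,"tz":0.034,"fingers":0.035},{"ax":0,"ay":0,"az":0,"tx":0,"ty":-0.115,"tz":0.049,"fingers":0.035},{"ax":0,"ay":0,"az":0,"tx":0,"ty":-0.15,"tz":0.063,"fingers":0.035}]' 40; python3 -m creep '[{"ax":0,"ay":0,"az":0,"tx":0,"ty":-0.035,"tz":0.015,"fingers":0.035},{"ax":0,"ay":0,"az":0,"tx":0,"ty":-0.07,"tz":0.03,"fingers":0.035},{"ax":0,"ay":0,"az":0,"tx":0,"ty":-0.105,"tz":0.044,"fingers":0.035},{"ax":0,"ay":0,"az":0,"tx":0,"ty":-0.14,"tz":0.059,"fingers":0.035},{"ax":0,"ay":0,"az":0,"tx":0,"ty":-0.17,"tz":0.072,"fingers":0.035}]' 40; python3 -m creep '[{"ax":0,"ay":0,"az":0,"tx":0,"ty":-0.025,"tz":0.01,"fingers":0.035},{"ax":0,"ay":0,"az":0,"tx":0,"ty":-0.045,"tz":0.018,"fingers":0.035},{"ax":0,"ay":0,"az":0,"tx":0,"ty":-0.055,"tz":0.023,"fingers":0.035},{"ax":0,"ay":0,"az":0,"tx":0,"ty":-0.055,"tz":0.023,"fingers":0.035},{"ax":0,"ay":0,"az":0,"tx":0,"ty":-0.055,"tz":0.023,"fingers":0.035}]' 40;  python3 -c "
from h import *; to(.6034,-.096,.0443,86.5)"
```

```text
time_s: 11.45
tcp_pos: [0.5202, 0.1324, 0.1419]
eef_rot: [-150.6, 89.8, -154.0]
contact_force: [1.8, -0.5, -2.1]
gripper_width: 0.0453
time_s: 11.95
tcp_pos: [0.5816, -0.0417, 0.1417]
eef_rot: [-170.4, 89.8, -173.8]
contact_force: [1.0, 0.6, -3.2]
gripper_width: 0.0452
time_s: 12.45
tcp_pos: [0.6016, -0.0954, 0.1425]
eef_rot: [178.6, 89.9, 175.1]
contact_force: [-0.3, 0.6, -3.6]
gripper_width: 0.0454
tcp [ 0.6016 -0.0954  0.1425] yheading 86.5 w 0.0454 t 12.45 q6 -102.8 q1 9.3
shift [ 0.0982 -0.0005  0.002 ] turns [ 0.03 -0.11 -0.  ] | [-179.97    0.     -0.18]
```

```bash
python3 -m creep '[{"ax":0,"ay":0,"az":0,"tx":0.02,"ty":0,"tz":0.001,"fingers":0.035},{"ax":0,"ay":0,"az":0,"tx":0.05,"ty":0,"tz":0.001,"fingers":0.035},{"ax":0,"ay":0,"az":0,"tx":0.075,"ty":0,"tz":0.001,"fingers":0.035},{"ax":0,"ay":0,"az":0,"tx":0.09,"ty":0,"tz":0.001,"fingers":0.035},{"ax":0,"ay":0,"az":0,"tx":0.095,"ty":0,"tz":0.001,"fingers":0.035}]' 40; python3 -m creep '[{"ax":0,"ay":0,"az":0,"tx":0.001,"ty":0,"tz":0,"fingers":0.035},{"ax":0,"ay":0,"az":0,"tx":0.002,"ty":0,"tz":0,"fingers":0.035},{"ax":0,"ay":0,"az":0,"tx":0.002,"ty":0,"tz":0,"fingers":0.035}]' 40;
```

```text
time_s: 12.95
tcp_pos: [0.6018, -0.0945, 0.0466]
eef_rot: [-174.6, 89.8, -177.9]
contact_force: [0.3, 0.2, -3.4]
gripper_width: 0.0453
time_s: 13.25
tcp_pos: [0.6041, -0.0951, 0.0476]
eef_rot: [9.6, 89.9, 6.2]
contact_force: [-0.0, 0.1, -3.2]
gripper_width: 0.0456
```

```bash
python3 -m creep '[{"ax":0,"ay":0,"az":0,"tx":0.001,"ty":0,"tz":0,"fingers":0.035},{"ax":0,"ay":0,"az":0,"tx":0.002,"ty":0,"tz":0,"fingers":0.035},{"ax":0,"ay":0,"az":0,"tx":0.003,"ty":0,"tz":0,"fingers":0.035},{"ax":0,"ay":0,"az":0,"tx":0.003,"ty":0,"tz":0,"fingers":0.035}]' 40
```

```text
time_s: 13.65
tcp_pos: [0.6038, -0.0954, 0.0443]
eef_rot: [-1.1, 90.0, -4.5]
contact_force: [-2.2, 0.6, 3.5]
gripper_width: 0.0454
```

```bash
for i in 1 2; do python3 -m creep '[{"ax":0,"ay":0,"az":0,"tx":0,"ty":0,"tz":0,"fingers":0.087},{"ax":0,"ay":0,"az":0,"tx":0,"ty":0,"tz":0,"fingers":0.087},{"ax":0,"ay":0,"az":0,"tx":0,"ty":0,"tz":0,"fingers":0.087},{"ax":0,"ay":0,"az":0,"tx":0,"ty":0,"tz":0,"fingers":0.087}]' 40; done; python3 -m creep '[{"ax":0,"ay":0,"az":0,"tx":-0.02,"ty":0,"tz":0,"fingers":0.087},{"ax":0,"ay":0,"az":0,"tx":-0.05,"ty":0,"tz":0,"fingers":0.087},{"ax":0,"ay":0,"az":0,"tx":-0.09,"ty":0,"tz":0,"fingers":0.087},{"ax":0,"ay":0,"az":0,"tx":-0.12,"ty":0,"tz":0,"fingers":0.087},{"ax":0,"ay":0,"az":0,"tx":-0.13,"ty":0,"tz":0,"fingers":0.087}]' 40; python3 -c "
from h import *; to(.5875,.1025,.174,68)"
```

```text
time_s: 14.05
tcp_pos: [0.6036, -0.0955, 0.0435]
eef_rot: [6.0, 90.0, 2.5]
contact_force: [-0.0, 0.3, -0.1]
gripper_width: 0.0721
time_s: 14.45
tcp_pos: [0.6035, -0.0954, 0.0435]
eef_rot: [-172.9, 90.0, -176.3]
contact_force: [0.6, -0.2, -0.4]
gripper_width: 0.0873
time_s: 14.95
tcp_pos: [0.6052, -0.0955, 0.1776]
eef_rot: [3.7, 89.7, 0.3]
contact_force: [0.1, -0.6, 0.1]
gripper_width: 0.0872
tcp [ 0.6052 -0.0955  0.1776] yheading 86.6 w 0.0872 t 14.95 q6 -102.7 q1 9.3
shift [ 0.0035  0.1966 -0.0295] turns [18.6   0.32 -0.07] | [-1.614e+02  1.100e-01  4.500e-01]
```

```bash
python3 -m creep '[{"ax":4,"ay":0,"az":0,"tx":0,"ty":0.04,"tz":-0.006,"fingers":0.087},{"ax":8,"ay":0,"az":0,"tx":0,"ty":0.08,"tz":-0.012,"fingers":0.087},{"ax":12,"ay":0,"az":0,"tx":0,"ty":0.12,"tz":-0.018,"fingers":0.087},{"ax":16,"ay":0,"az":0,"tx":0,"ty":0.16,"tz":-0.024,"fingers":0.087},{"ax":18.5,"ay":0,"az":0,"tx":0,"ty":0.195,"tz":-0.029,"fingers":0.087}]' 40; python3 -m creep '[{"ax":0,"ay":0,"az":0,"tx":0,"ty":0,"tz":0,"fingers":0.087},{"ax":0,"ay":0,"az":0,"tx":0,"ty":0,"tz":0,"fingers":0.087}]' 40; python3 -c "
from h import *; to(.5875,.1025,.028,68); cap('top','t4.png')"
```

```text
time_s: 15.45
tcp_pos: [0.5855, 0.1027, 0.1731]
eef_rot: [-160.2, 90.0, 177.7]
contact_force: [1.5, -0.3, -0.2]
gripper_width: 0.0869
time_s: 15.65
tcp_pos: [0.5857, 0.1017, 0.173]
eef_rot: [-139.5, 89.9, -161.3]
contact_force: [-0.0, -0.2, 0.0]
gripper_width: 0.087
tcp [0.5857 0.1017 0.173 ] yheading 68.2 w 0.087 t 15.65 q6 -140.5 q1 28.7
shift [0.145  0.0015 0.0015] turns [ 0.2  -0.04  0.04] | [-1.798e+02 -6.000e-02 -6.000e-02]
```

View pics/t4.png

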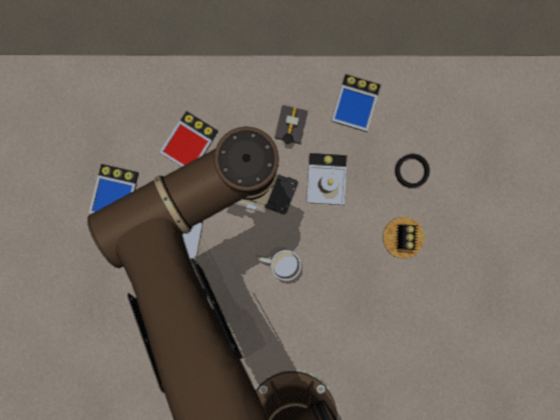

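The can stands in tray 1 at (329,183), the block on the mat at (406,237); the tool is above the box.

```bash
python3 -m creep '[{"ax":0,"ay":0,"az":0,"tx":0.03,"ty":0.001,"tz":0.001,"fingers":0.087},{"ax":0,"ay":0,"az":0,"tx":0.06,"ty":0.001,"tz":0.001,"fingers":0.087},{"ax":0,"ay":0,"az":0,"tx":0.095,"ty":0.001,"tz":0.001,"fingers":0.087},{"ax":0,"ay":0,"az":0,"tx":0.125,"ty":0.001,"tz":0.001,"fingers":0.087},{"ax":0,"ay":0,"az":0,"tx":0.145,"ty":0.001,"tz":0.001,"fingers":0.087}]' 40;  for i in 1 2 ; do python3 -m creep '[{"ax":0,"ay":0,"az":0,"tx":0,"ty":0,"tz":0,"fingers":0.04},{"ax":0,"ay":0,"az":0,"tx":0,"ty":0,"tz":0,"fingers":0.04},{"ax":0,"ay":0,"az":0,"tx":0,"ty":0,"tz":0,"fingers":0.04},{"ax":0,"ay":0,"az":0,"tx":0,"ty":0,"tz":0,"fingers":0.04},{"ax":0,"ay":0,"az":0,"tx":0,"ty":0,"tz":0,"fingers":0.04}]' 40; done
```

```text
time_s: 16.2
tcp_pos: [0.5864, 0.0995, 0.0261]
eef_rot: [-134.9, 89.8, -156.9]
contact_force: [0.8, -0.0, 0.1]
gripper_width: 0.0871
time_s: 16.7
tcp_pos: [0.5884, 0.102, 0.0299]
eef_rot: [50.2, 89.8, 28.3]
contact_force: [0.9, 2.9, 2.5]
gripper_width: 0.0527
time_s: 17.2
tcp_pos: [0.5886, 0.1023, 0.0299]
eef_rot: [44.1, 89.8, 22.2]
contact_force: [0.1, 2.2, 5.0]
gripper_width: 0.0503
```

```bash
python3 -m creep '[{"ax":0,"ay":0,"az":0,"tx":-0.01,"ty":0,"tz":0,"fingers":0.04},{"ax":0,"ay":0,"az":0,"tx":-0.03,"ty":0,"tz":0,"fingers":0.04},{"ax":0,"ay":0,"az":0,"tx":-0.05,"ty":0,"tz":0,"fingers":0.04},{"ax":0,"ay":0,"az":0,"tx":-0.07,"ty":0,"tz":0,"fingers":0.04},{"ax":0,"ay":0,"az":0,"tx":-0.08,"ty":0,"tz":0,"fingers":0.04}]' 40;  python3 -c "
from h import *; to(.4624,.2895,.11,80)"
```

```text
time_s: 17.7
tcp_pos: [0.5875, 0.1015, 0.1103]
eef_rot: [45.9, 89.9, 24.0]
contact_force: [1.0, 0.7, -2.9]
gripper_width: 0.0498
tcp [0.5875 0.1015 0.1103] yheading 68.1 w 0.0498 t 17.7 q6 -140.5 q1 28.6
shift [ 0.0003  0.1277 -0.1863] turns [-11.93   0.04  -0.04] | [ 1.6807e+02 -5.0000e-02 -6.0000e-02]
```

```bash
python3 -m creep '[{"ax":-1,"ay":0,"az":0,"tx":0,"ty":0.01,"tz":-0.014,"fingers":0.04},{"ax":-3,"ay":0,"az":0,"tx":0,"ty":0.028,"tz":-0.041,"fingers":0.04},{"ax":-5,"ay":0,"az":0,"tx":0,"ty":0.048,"tz":-0.07,"fingers":0.04},{"ax":-7,"ay":0,"az":0,"tx":0,"ty":0.068,"tz":-0.099,"fingers":0.04},{"ax":-9,"ay":0,"az":0,"tx":0,"ty":0.088,"tz":-0.128,"fingers":0.04}]' 40;  python3 -c "
from h import *; to(.4624,.2895,.11,80)"
```

```text
time_s: 18.2
tcp_pos: [0.5001, 0.2314, 0.1081]
eef_rot: [-135.3, 89.9, -148.2]
contact_force: [-0.2, 0.1, -2.5]
gripper_width: 0.0499
tcp [0.5001 0.2314 0.1081] yheading 77.1 w 0.0499 t 18.2 q6 -148.0 q1 45.2
shift [-0.0019  0.0483 -0.0497] turns [-2.88 -0.06  0.06] | [1.7712e+02 9.0000e-02 9.0000e-02]
```

```bash
python3 -m creep '[{"ax":-1.5,"ay":0,"az":0,"tx":0,"ty":0.022,"tz":-0.023,"fingers":0.04},{"ax":-3,"ay":0,"az":0,"tx":0,"ty":0.04,"tz":-0.041,"fingers":0.04},{"ax":-3,"ay":0,"az":0,"tx":0,"ty":0.047,"tz":-0.048,"fingers":0.04},{"ax":-3,"ay":0,"az":0,"tx":0,"ty":0.047,"tz":-0.048,"fingers":0.04},{"ax":-3,"ay":0,"az":0,"tx":0,"ty":0.047,"tz":-0.048,"fingers":0.04}]' 40;  python3 -c "
from h import *; to(.4624,.2895,.03,80)"
```

```text
time_s: 18.7
tcp_pos: [0.4652, 0.2869, 0.1083]
eef_rot: [-122.5, 89.9, -132.4]
contact_force: [0.2, -0.1, -3.8]
gripper_width: 0.0499
tcp [0.4652 0.2869 0.1083] yheading 80.1 w 0.0499 t 18.7 q6 -152.1 q1 52.2
shift [ 0.0783  0.0021 -0.0031] turns [ 0.06 -0.03  0.05] | [-1.7994e+02 -7.0000e-02 -5.0000e-02]
```

```bash
python3 -m creep '[{"ax":0,"ay":0,"az":0,"tx":0.02,"ty":0.002,"tz":-0.003,"fingers":0.04},{"ax":0,"ay":0,"az":0,"tx":0.04,"ty":0.002,"tz":-0.003,"fingers":0.04},{"ax":0,"ay":0,"az":0,"tx":0.06,"ty":0.002,"tz":-0.003,"fingers":0.04},{"ax":0,"ay":0,"az":0,"tx":0.07,"ty":0.002,"tz":-0.003,"fingers":0.04},{"ax":0,"ay":0,"az":0,"tx":0.074,"ty":0.002,"tz":-0.003,"fingers":0.04}]' 40; python3 -m creep '[{"ax":0,"ay":0,"az":0,"tx":0.001,"ty":0,"tz":0,"fingers":0.04},{"ax":0,"ay":0,"az":0,"tx":0.002,"ty":0,"tz":0,"fingers":0.04},{"ax":0,"ay":0,"az":0,"tx":0.002,"ty":0,"tz":0,"fingers":0.04}]' 40
```

```text
time_s: 19.2
tcp_pos: [0.4627, 0.2887, 0.0335]
eef_rot: [-117.1, 89.9, -127.1]
contact_force: [0.5, -0.1, -2.1]
gripper_width: 0.0497
time_s: 19.5
tcp_pos: [0.4631, 0.2903, 0.0332]
eef_rot: [57.4, 89.9, 47.5]
contact_force: [-0.4, -0.3, -3.6]
gripper_width: 0.05
```

```bash
python3 -m creep '[{"ax":0,"ay":0,"az":0,"tx":0.001,"ty":0,"tz":0,"fingers":0.04},{"ax":0,"ay":0,"az":0,"tx":0.002,"ty":0,"tz":0,"fingers":0.04},{"ax":0,"ay":0,"az":0,"tx":0.003,"ty":0,"tz":0,"fingers":0.04},{"ax":0,"ay":0,"az":0,"tx":0.003,"ty":0,"tz":0,"fingers":0.04}]' 40
```

```text
time_s: 19.9
tcp_pos: [0.4628, 0.2901, 0.0298]
eef_rot: [47.3, 90.0, 37.4]
contact_force: [-1.6, -0.2, -0.0]
gripper_width: 0.05
```

```bash
for i in 1 2; do python3 -m creep '[{"ax":0,"ay":0,"az":0,"tx":0,"ty":0,"tz":0,"fingers":0.087},{"ax":0,"ay":0,"az":0,"tx":0,"ty":0,"tz":0,"fingers":0.087},{"ax":0,"ay":0,"az":0,"tx":0,"ty":0,"tz":0,"fingers":0.087},{"ax":0,"ay":0,"az":0,"tx":0,"ty":0,"tz":0,"fingers":0.087}]' 40; done; python3 -m creep '[{"ax":0,"ay":0,"az":0,"tx":-0.02,"ty":0,"tz":0,"fingers":0.087},{"ax":0,"ay":0,"az":0,"tx":-0.05,"ty":0,"tz":0,"fingers":0.087},{"ax":0,"ay":0,"az":0,"tx":-0.09,"ty":0,"tz":0,"fingers":0.087},{"ax":0,"ay":0,"az":0,"tx":-0.13,"ty":0,"tz":0,"fingers":0.087},{"ax":0,"ay":0,"az":0,"tx":-0.15,"ty":0,"tz":0,"fingers":0.087}]' 40; python3 - <<'E'
from m import *
d=cap('top','t5.png')
print('block');brass(d,.072,(390,220,420,255))
print('can');brass(d,.096,(315,170,345,200))
for n in ('top',):
    P=cloud(d)
    for nm,x,y,z in (('can',604,-96,86),('block',462,-299,62)):
        t=(np.hypot(P[...,0]-x/1e3,P[...,1]-y/1e3)<.06)&(d['depth']>0)&(abs(P[...,2]-z/1e3)<.005)
        Q=P[t]*1000; rc=cv2.minAreaRect(Q[:,:2].astype(np.float32)); print(nm,np.median(Q,0).round(1),'rect',np.round(rc[0],1),np.round(rc[1],1),round(rc[2],1))
to(.463,-.2985,.18,86.5)
E
```

```text
time_s: 20.3
tcp_pos: [0.4628, 0.2901, 0.0296]
eef_rot: [52.7, 90.0, 42.7]
contact_force: [-0.3, 0.2, -0.7]
gripper_width: 0.0765
time_s: 20.7
tcp_pos: [0.4627, 0.29, 0.0296]
eef_rot: [-66.8, 90.0, -76.7]
contact_force: [0.3, -0.2, 0.2]
gripper_width: 0.0868
time_s: 21.2
tcp_pos: [0.4638, 0.2909, 0.1834]
eef_rot: [52.2, 89.7, 42.3]
contact_force: [-0.3, 0.5, 0.2]
gripper_width: 0.0867
block
  brass px 401.7 236.1 6638 [ 465.8 -277.5   72. ]
  brass px 410.7 229.0 373 [ 483.3 -300.6   72. ]
  brass px 410.1 236.7 356 [ 464.1 -298.9   72. ]
  brass px 410.0 244.8 362 [ 443.7 -298.1   72. ]
can
  brass px 330.1 181.2 261 [602.7 -95.2  96. ]
can [602.1 -96.3  85.2] rect [603.1 -96.8] [45.4 43.1] 87.2
block [ 463.3 -294.3   61.7] rect [ 463.4 -299.6] [39.8 63.7] 85.4
tcp [0.4646 0.2916 0.1856] yheading 80.1 w 0.0868 t 21.25 q6 -152.6 q1 52.6
shift [ 0.0025 -0.5816  0.0996] turns [-6.38  0.3  -0.34] | [173.62  -0.51  -0.45]
```

View pics/t5.png

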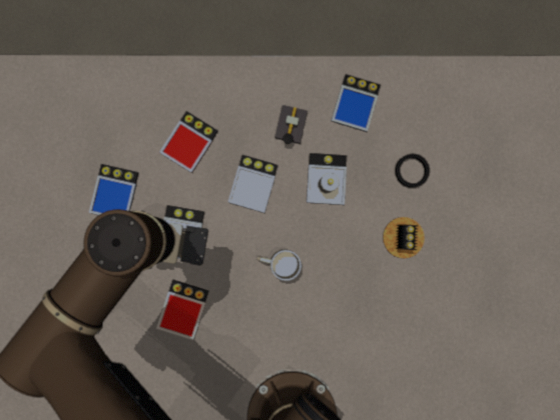

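The can is centred in tray 1 (330,181), the box is hidden under the gripper in tray 2, tray 3 (252,188) is free and the block is on the mat (409,237).

```bash
python3 -m creep '[{"ax":-1.5,"ay":0,"az":0,"tx":0,"ty":-0.045,"tz":0.008,"fingers":0.087},{"ax":-3,"ay":0,"az":0,"tx":0,"ty":-0.09,"tz":0.015,"fingers":0.087},{"ax":-4.5,"ay":0,"az":0,"tx":0,"ty":-0.135,"tz":0.023,"fingers":0.087},{"ax":-6,"ay":0,"az":0,"tx":0,"ty":-0.18,"tz":0.031,"fingers":0.087},{"ax":-6.5,"ay":0,"az":0,"tx":0,"ty":-0.225,"tz":0.039,"fingers":0.087}]' 40; python3 -m creep '[{"ax":0,"ay":0,"az":0,"tx":0,"ty":-0.045,"tz":0.003,"fingers":0.087},{"ax":0,"ay":0,"az":0,"tx":0,"ty":-0.09,"tz":0.006,"fingers":0.087},{"ax":0,"ay":0,"az":0,"tx":0,"ty":-0.135,"tz":0.008,"fingers":0.087},{"ax":0,"ay":0,"az":0,"tx":0,"ty":-0.18,"tz":0.011,"fingers":0.087},{"ax":0,"ay":0,"az":0,"tx":0,"ty":-0.225,"tz":0.013,"fingers":0.087}]' 40; python3 -c "
from h import *; to(.4635,-.299,.15,86)"
```

```text
time_s: 21.75
tcp_pos: [0.4618, 0.0599, 0.1795]
eef_rot: [47.3, 90.0, 43.9]
contact_force: [0.9, 0.4, 0.5]
gripper_width: 0.087
time_s: 22.25
tcp_pos: [0.4615, -0.1655, 0.1796]
eef_rot: [12.8, 90.0, 9.4]
contact_force: [0.9, 0.7, 0.3]
gripper_width: 0.0869
tcp [ 0.4615 -0.1655  0.1796] yheading 86.6 w 0.0869 t 22.25 q6 -96.7 q1 3.3
shift [ 0.0296 -0.1331  0.0099] turns [ 0.59  0.02 -0.01] | [-1.7941e+02  1.0000e-02  4.0000e-02]
```

```bash
python3 -m creep '[{"ax":0,"ay":0,"az":0,"tx":0,"ty":-0.045,"tz":0.003,"fingers":0.087},{"ax":0,"ay":0,"az":0,"tx":0.01,"ty":-0.09,"tz":0.006,"fingers":0.087},{"ax":0.5,"ay":0,"az":0,"tx":0.02,"ty":-0.125,"tz":0.009,"fingers":0.087},{"ax":0.5,"ay":0,"az":0,"tx":0.03,"ty":-0.132,"tz":0.01,"fingers":0.087},{"ax":0.5,"ay":0,"az":0,"tx":0.03,"ty":-0.132,"tz":0.01,"fingers":0.087}]' 40; python3 -c "
from h import *; to(.4635,-.299,.0265,86)"
```

```text
time_s: 22.75
tcp_pos: [0.4626, -0.2968, 0.1475]
eef_rot: [163.7, 89.8, 159.6]
contact_force: [-0.4, 0.4, 0.3]
gripper_width: 0.0872
tcp [ 0.4626 -0.2968  0.1475] yheading 85.9 w 0.0872 t 22.75 q6 -81.8 q1 -12.3
shift [ 0.121  -0.0022  0.0015] turns [-0.09 -0.2  -0.06] | [ 1.7991e+02 -9.0000e-02  3.1000e-01]
```

```bash
python3 -m creep '[{"ax":0,"ay":0,"az":0,"tx":0.03,"ty":-0.001,"tz":0.001,"fingers":0.087},{"ax":0,"ay":0,"az":0,"tx":0.06,"ty":-0.001,"tz":0.001,"fingers":0.087},{"ax":0,"ay":0,"az":0,"tx":0.09,"ty":-0.001,"tz":0.001,"fingers":0.087},{"ax":0,"ay":0,"az":0,"tx":0.112,"ty":-0.001,"tz":0.001,"fingers":0.087},{"ax":0,"ay":0,"az":0,"tx":0.121,"ty":-0.001,"tz":0.001,"fingers":0.087}]' 40;  for i in 1 2 ; do python3 -m creep '[{"ax":0,"ay":0,"az":0,"tx":0,"ty":0,"tz":0,"fingers":0.03},{"ax":0,"ay":0,"az":0,"tx":0,"ty":0,"tz":0,"fingers":0.03},{"ax":0,"ay":0,"az":0,"tx":0,"ty":0,"tz":0,"fingers":0.03},{"ax":0,"ay":0,"az":0,"tx":0,"ty":0,"tz":0,"fingers":0.03},{"ax":0,"ay":0,"az":0,"tx":0,"ty":0,"tz":0,"fingers":0.03}]' 40; done
```

```text
time_s: 23.25
tcp_pos: [0.464, -0.2956, 0.0271]
eef_rot: [166.0, 89.8, 162.1]
contact_force: [-0.9, 0.1, 0.6]
gripper_width: 0.0872
time_s: 23.75
tcp_pos: [0.4653, -0.2973, 0.0294]
eef_rot: [-8.6, 89.9, -12.6]
contact_force: [0.3, -0.4, 0.5]
gripper_width: 0.0526
time_s: 24.25
tcp_pos: [0.4651, -0.2975, 0.029]
eef_rot: [-44.2, 90.0, -48.1]
contact_force: [-1.4, -2.1, 4.5]
gripper_width: 0.0399
```

```bash
python3 -m creep '[{"ax":0,"ay":0,"az":0,"tx":-0.01,"ty":0,"tz":0,"fingers":0.03},{"ax":0,"ay":0,"az":0,"tx":-0.035,"ty":0,"tz":0,"fingers":0.03},{"ax":0,"ay":0,"az":0,"tx":-0.065,"ty":0,"tz":0,"fingers":0.03},{"ax":0,"ay":0,"az":0,"tx":-0.09,"ty":0,"tz":0,"fingers":0.03},{"ax":0,"ay":0,"az":0,"tx":-0.1,"ty":0,"tz":0,"fingers":0.03}]' 40;  python3 -c "
from h import *; to(.5922,.1023,.129,74)"
```

```text
time_s: 24.75
tcp_pos: [0.4657, -0.2972, 0.1308]
eef_rot: [-6.1, 89.8, -10.0]
contact_force: [0.4, 0.0, -5.0]
gripper_width: 0.0398
tcp [ 0.4657 -0.2972  0.1308] yheading 86.1 w 0.0398 t 24.75 q6 -81.7 q1 -12.2
shift [0.002  0.4072 0.099 ] turns [12.08  0.16  0.  ] | [-167.92   -0.      0.23]
```

```bash
python3 -m creep '[{"ax":0.5,"ay":0,"az":0,"tx":0,"ty":0.015,"tz":0.004,"fingers":0.03},{"ax":1.5,"ay":0,"az":0,"tx":0,"ty":0.045,"tz":0.011,"fingers":0.03},{"ax":2.5,"ay":0,"az":0,"tx":0,"ty":0.08,"tz":0.02,"fingers":0.03},{"ax":3.5,"ay":0,"az":0,"tx":0,"ty":0.115,"tz":0.028,"fingers":0.03},{"ax":4.5,"ay":0,"az":0,"tx":0,"ty":0.15,"tz":0.037,"fingers":0.03}]' 40;  python3 -c "
from h import *; to(.593,.1023,.129,74)"
```

```text
time_s: 25.25
tcp_pos: [0.5112, -0.1486, 0.1275]
eef_rot: [172.5, 89.9, 163.9]
contact_force: [0.2, -0.6, -4.3]
gripper_width: 0.0401
tcp [ 0.5112 -0.1486  0.1275] yheading 81.5 w 0.0401 t 25.25 q6 -103.4 q1 4.9
shift [-0.0015  0.2602  0.0437] turns [ 7.48 -0.12 -0.01] | [-1.7252e+02  1.0000e-02 -1.8000e-01]
```

```bash
python3 -m creep '[{"ax":1,"ay":0,"az":0,"tx":0,"ty":0.035,"tz":0.006,"fingers":0.03},{"ax":2,"ay":0,"az":0,"tx":0,"ty":0.07,"tz":0.012,"fingers":0.03},{"ax":3,"ay":0,"az":0,"tx":0,"ty":0.105,"tz":0.018,"fingers":0.03},{"ax":4,"ay":0,"az":0,"tx":0,"ty":0.14,"tz":0.024,"fingers":0.03},{"ax":5,"ay":0,"az":0,"tx":0,"ty":0.175,"tz":0.029,"fingers":0.03}]' 40;  python3 -c "
from h import *; to(.593,.1023,.129,74)"
```

```text
time_s: 25.75
tcp_pos: [0.5657, 0.0202, 0.1274]
eef_rot: [-164.5, 89.9, -177.9]
contact_force: [0.1, 0.0, -4.4]
gripper_width: 0.0398
tcp [0.5657 0.0202 0.1274] yheading 76.5 w 0.0398 t 25.75 q6 -125.3 q1 21.8
shift [-0.0017  0.0861  0.0074] turns [ 2.52 -0.12  0.04] | [-1.7748e+02 -5.0000e-02 -1.8000e-01]
```

```bash
python3 -m creep '[{"ax":1,"ay":0,"az":0,"tx":0,"ty":0.035,"tz":0.003,"fingers":0.03},{"ax":2,"ay":0,"az":0,"tx":0,"ty":0.06,"tz":0.006,"fingers":0.03},{"ax":2.5,"ay":0,"az":0,"tx":0,"ty":0.078,"tz":0.007,"fingers":0.03},{"ax":2.5,"ay":0,"az":0,"tx":0,"ty":0.082,"tz":0.007,"fingers":0.03},{"ax":2.5,"ay":0,"az":0,"tx":0,"ty":0.082,"tz":0.007,"fingers":0.03}]' 40;  python3 -c "
from h import *; to(.593,.1023,.029,74)"
```

```text
time_s: 26.25
tcp_pos: [0.5915, 0.0973, 0.1273]
eef_rot: [-149.5, 89.9, -165.4]
contact_force: [0.5, -0.1, -5.6]
gripper_width: 0.0398
tcp [0.5915 0.0973 0.1273] yheading 74.1 w 0.0398 t 26.25 q6 -133.8 q1 28.0
shift [0.0983 0.0054 0.0003] turns [ 0.12 -0.11  0.07] | [-1.7988e+02 -1.0000e-01 -1.8000e-01]
```

```bash
python3 -m creep '[{"ax":0,"ay":0,"az":0,"tx":0.02,"ty":0.003,"tz":0,"fingers":0.03},{"ax":0,"ay":0,"az":0,"tx":0.05,"ty":0.003,"tz":0,"fingers":0.03},{"ax":0,"ay":0,"az":0,"tx":0.075,"ty":0.003,"tz":0,"fingers":0.03},{"ax":0,"ay":0,"az":0,"tx":0.09,"ty":0.003,"tz":0,"fingers":0.03},{"ax":0,"ay":0,"az":0,"tx":0.095,"ty":0.003,"tz":0,"fingers":0.03}]' 40; python3 -m creep '[{"ax":0,"ay":0,"az":0,"tx":0.001,"ty":0,"tz":0,"fingers":0.03},{"ax":0,"ay":0,"az":0,"tx":0.002,"ty":0,"tz":0,"fingers":0.03},{"ax":0,"ay":0,"az":0,"tx":0.002,"ty":0,"tz":0,"fingers":0.03}]' 40;
```

```text
time_s: 26.75
tcp_pos: [0.5912, 0.0981, 0.0313]
eef_rot: [-142.1, 89.8, -158.1]
contact_force: [-0.4, 0.2, -3.6]
gripper_width: 0.0398
time_s: 27.05
tcp_pos: [0.5937, 0.0999, 0.0325]
eef_rot: [41.4, 89.9, 25.4]
contact_force: [0.2, 0.6, -4.4]
gripper_width: 0.0398
```

```bash
python3 -m creep '[{"ax":0,"ay":0,"az":0,"tx":0.001,"ty":0.001,"tz":0,"fingers":0.03},{"ax":0,"ay":0,"az":0,"tx":0.002,"ty":0.002,"tz":0,"fingers":0.03},{"ax":0,"ay":0,"az":0,"tx":0.003,"ty":0.002,"tz":0,"fingers":0.03},{"ax":0,"ay":0,"az":0,"tx":0.003,"ty":0.002,"tz":0,"fingers":0.03}]' 40
```

```text
time_s: 27.45
tcp_pos: [0.5939, 0.102, 0.029]
eef_rot: [37.4, 90.0, 21.5]
contact_force: [-0.3, 0.5, -0.8]
gripper_width: 0.04
```

```bash
python3 -m creep '[{"ax":0,"ay":0,"az":0,"tx":0.0005,"ty":0,"tz":0,"fingers":0.03},{"ax":0,"ay":0,"az":0,"tx":0.0005,"ty":0,"tz":0,"fingers":0.03}]' 40; for i in 1 2; do python3 -m creep '[{"ax":0,"ay":0,"az":0,"tx":0,"ty":0,"tz":0,"fingers":0.087},{"ax":0,"ay":0,"az":0,"tx":0,"ty":0,"tz":0,"fingers":0.087},{"ax":0,"ay":0,"az":0,"tx":0,"ty":0,"tz":0,"fingers":0.087},{"ax":0,"ay":0,"az":0,"tx":0,"ty":0,"tz":0,"fingers":0.087}]' 40; done; python3 -m creep '[{"ax":0,"ay":0,"az":0,"tx":-0.02,"ty":0,"tz":0,"fingers":0.087},{"ax":0,"ay":0,"az":0,"tx":-0.05,"ty":0,"tz":0,"fingers":0.087},{"ax":0,"ay":0,"az":0,"tx":-0.09,"ty":0,"tz":0,"fingers":0.087},{"ax":0,"ay":0,"az":0,"tx":-0.13,"ty":0,"tz":0,"fingers":0.087},{"ax":0,"ay":0,"az":0,"tx":-0.15,"ty":0,"tz":0,"fingers":0.087}]' 40; python3 -c "
from h import *; to(.463,-.2,.18,86.5)"
```

```text
time_s: 27.65
tcp_pos: [0.5939, 0.102, 0.029]
eef_rot: [35.9, 90.0, 20.0]
contact_force: [-3.0, 1.1, 5.9]
gripper_width: 0.0398
time_s: 28.05
tcp_pos: [0.5938, 0.1017, 0.0281]
eef_rot: [19.5, 90.0, 3.6]
contact_force: [0.6, -0.8, -0.2]
gripper_width: 0.0662
time_s: 28.45
tcp_pos: [0.5936, 0.1017, 0.028]
eef_rot: [-122.4, 90.0, -138.3]
contact_force: [0.2, -0.5, -0.9]
gripper_width: 0.0865
time_s: 28.95
tcp_pos: [0.595, 0.1021, 0.1821]
eef_rot: [34.0, 89.7, 18.1]
contact_force: [-0.4, -0.7, -0.2]
gripper_width: 0.0868
tcp [0.595  0.1021 0.1821] yheading 74.1 w 0.0868 t 28.95 q6 -134.2 q1 28.3
shift [ 0.0011 -0.3267 -0.0442] turns [-12.4    0.25  -0.13] | [167.6   -0.19  -0.36]
```

Move aside towards the mat for a clear view.

```bash
for i in 1 2; do python3 -m creep '[{"ax":0,"ay":0,"az":0,"tx":0,"ty":-0.045,"tz":-0.008,"fingers":0.087},{"ax":0,"ay":0,"az":0,"tx":0,"ty":-0.09,"tz":-0.016,"fingers":0.087},{"ax":0,"ay":0,"az":0,"tx":0,"ty":-0.135,"tz":-0.024,"fingers":0.087},{"ax":0,"ay":0,"az":0,"tx":0,"ty":-0.175,"tz":-0.03,"fingers":0.087},{"ax":0,"ay":0,"az":0,"tx":0,"ty":-0.2,"tz":-0.035,"fingers":0.087}]' 40; done;  python3 -m creep '[{"ax":0,"ay":0,"az":0,"tx":0,"ty":0,"tz":0,"fingers":0.087},{"ax":0,"ay":0,"az":0,"tx":0,"ty":0,"tz":0,"fingers":0.087}]' 40; python3 - <<'E'
from m import *
d=cap('top','t6.png');cap('scene','s6.png')
print('block');brass(d,.072,(236,173,270,205))
print('can');brass(d,.096,(315,170,345,200))
print('box');brass(d,.082,(165,220,200,255))
P=cloud(d)
for nm,x,y,z in (('can',603.4,-96,86),('block',592.2,102.3,62),('box',462.4,289.5,72)):
        t=(np.hypot(P[...,0]-x/1e3,P[...,1]-y/1e3)<.05)&(d['depth']>0)&(abs(P[...,2]-z/1e3)<.005)
        Q=P[t]*1000; rc=cv2.minAreaRect(Q[:,:2].astype(np.float32)); print(nm,(x,y),np.median(Q,0).round(1),'rect',np.round(rc[0],1),np.round(rc[1],1),round(rc[2],1))
trays(d,'top')
E
```

```text
time_s: 29.45
tcp_pos: [0.5036, -0.083, 0.1783]
eef_rot: [47.6, 90.0, 31.6]
contact_force: [0.1, 0.1, 0.2]
gripper_width: 0.0872
time_s: 29.95
tcp_pos: [0.4152, -0.2656, 0.1783]
eef_rot: [-8.8, 90.0, -24.8]
contact_force: [0.5, 0.9, -0.1]
gripper_width: 0.0867
time_s: 30.15
tcp_pos: [0.4162, -0.2641, 0.1781]
eef_rot: [22.6, 90.0, 6.6]
contact_force: [0.3, -0.1, 0.1]
gripper_width: 0.0874
block
  brass px 253.3 178.9 342 [611.7  95.7  72. ]
  brass px 251.0 186.5 327 [592.3 101.5  72. ]
  brass px 249.2 194.0 342 [573.4 106.1  72. ]
can
  brass px 330.2 181.2 277 [602.7 -95.2  96. ]
box
  brass px 170.9 238.2 294 [463.6 300.2  82. ]
  brass px 180.1 240.0 341 [459.1 277.3  82. ]
can (603.4, -96) [602.1 -95.6  85.3] rect [603.3 -96.6] [44.2 44.2] 44.5
block (592.2, 102.3) [592.1  99.2  61.7] rect [592.3 100. ] [39.7 63.9] 73.8
box (462.4, 289.5) [461.5 289.5  71.4] rect [461.5 290.4] [50.2 49.6] 79.7
top px [181. 315.] rect [264.2 286. ] [101. 101.] 72.3
top px [390. 344.] rect [ 188.7 -258.5] [ 34.1 392.2] 89.9
top px [495. 272.] rect [ 371.  -538.7] [150.7 150.6] 89.7
top px [442. 264.] rect [ 392.6 -399. ] [220.6 160.7] 81.6
top px [180. 239.] rect [462.6 289.4] [101.4 101.4] 80.0
top px [112. 198.] rect [570.1 465.2] [101.4 101.4] 76.6
top px [252. 189.] rect [592.3 102. ] [101.2 102. ] 73.8
top px [326. 184.] rect [603.7 -96. ] [100.3 101.7] 86.2
top px [412. 171.] rect [ 639.2 -324.3] [87.4 91.1] 26.2
top px [186. 146.] rect [705.7 275.1] [101.4 101.6] 57.6
top px [355. 106.] rect [ 808.2 -172.5] [ 98.8 101.8] 73.3
```

View pics/t6.png

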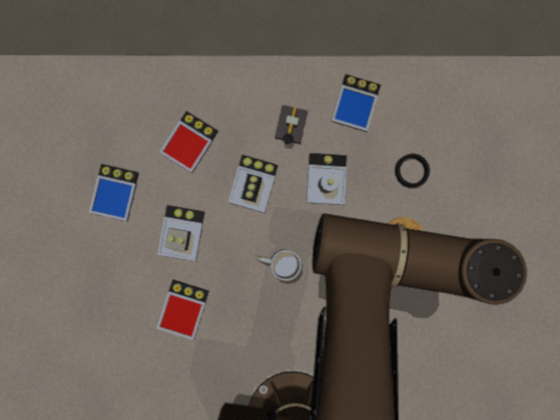

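View pics/s6.png

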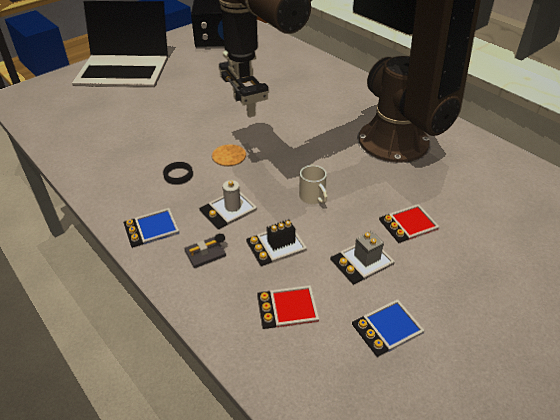

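Both pictures show the can (330,181), block (251,187) and box (176,239) upright in their own trays, each within 3 mm of the tray centre. The mug, key and tape have not moved, and the arm is clear of everything.

```bash
python3 -c "
from h import *; print(order.close_job())"
```

```text
the job is handed in; nothing more can be done
None
```

All three units are in their own trays, and I handed the job in at about 30 s of the 112 s allowed.

**What I did:** I set the block on the cork mat, let go of it and checked it there: upright, about 1 mm from the mat's centre as measured. Then the can went into tray 1, the box into tray 2, and the block from the mat into tray 3. I lowered each one until the wrist force showed contact before opening the fingers.

**Last checks, from the top camera:**

| Unit | Tray | Offset from pocket centre |
|---|---|---|
| Can | 1 | about 1 mm |
| Box | 2 | about 1 mm |
| Block | 3 | about 2 mm |

- **Heights:** the top faces measured within 1 mm of where they should be, so the units stand flat on the tray floors.
- **Bystanders:** the roll of tape measured in the same place as at the start. I checked the mug and morse key only by eye, and they look unmoved.
- **Arm:** at hand-in it was clear of everything, with the tool 0.18 m up.

**Disagreement:** on the starting positions, the scene camera's depth readings differed from the top camera's by 3 to 6 mm. I used the top camera throughout, and every grasp and placement agreed with it. No check failed.

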